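# Clamp the tape roll in its holder

## Task

Secure the roll of tape that sits in the holder: with the back of a finger push the open clamp strap round over the roll until it stops in its keeper, then push the strap's cam lever fully down so that the pressure plate bears on the roll. Only push the strap and lever, grip and lift nothing, keep off the roll, leave the other things on the bench alone, and do not close the lever before the strap is over.

Things in the scene. Friction and masses are not known exactly. Their poses are not given: they have to be found in the camera images.
- holder: Fixed aluminium base plate 120 x 250 x 12 mm (x, y, z); origin at the centre of its underside, z up. A white spigot (72 mm across, top at z = 42 mm) stands at its centre. The strap's pivot post stands at x = 0, y = +85 mm; the keeper at the -y end. The strap swings on the -x side.
- pivot (a point): On the vertical axis of the strap's pivot post, 79 mm above the bench (mid-height of the strap).
- keeper (a point): Mouth of the steel keeper bracket that takes the strap's end, 79 mm above the bench. The bracket spans x = -13 to 31 mm, y = -90 to -114 mm of the holder, top at z = 102 mm, and is open towards the holder's -x: the strap enters it moving towards +x.
- strap (a joint): Swing of the steel strap about the post, rad: 0 = over the roll, at its stop in the keeper (pointing from the post along the holder's -y); positive = open towards the holder's -x (clockwise from above), at most 1.6. Stays where left; 2 to 3 N at strap_push moves it. Level bar 28 mm wide, from 15 mm behind the pivot axis to 200 mm out, underside 72 mm, top 86 mm above the bench.
- strap_push (a point): Point in the middle of the strap's bar (79 mm above the bench), 140 mm from the pivot axis; the strap's open-side edge, 14 mm from it, is free to be pushed by a finger here. Axes: z up; with the strap at 0 they are the holder's.
- lever (a joint): Angle of the cam lever above level, rad: 1.15 = fully raised, 0 = fully down at its stop, lying along the strap. Stays where left; 6 to 10 N at its tip moves it. It reaches from its hinge (on the strap) back towards the pivot post, sloping up, and is pushed towards the post and down. Bar 14 mm wide, 10 mm thick; round black grip 20 mm thick, 48 to 92 mm from the hinge.
- lever_hinge (a point): Middle of the lever's hinge, on the strap 85 mm from the pivot axis (above the roll's centre when the strap is at 0), 102 mm above the bench; the hinge axis is level and square to the strap.
- lever_tip (a point): Point on the centre line of the lever's black grip, 75 mm from the lever's hinge. Its y axis points along the lever away from the hinge, its z axis out of the lever's upper side (the side to push on), its x axis along the hinge.
- plate: Round black rubber pressure plate 90 mm across, 6 mm thick, carried under the strap and lowered 4.5 mm by the lever; with the lever raised its underside is 64 mm above the bench, 4 mm clear of the roll. Origin on its centre line, 64 mm below its underside.
- roll: The yellow tape roll to be clamped, 110 mm across, 48 mm high, with a brown cardboard core of 76 mm bore; it lies loose over the spigot on the base plate, axis upright, top 60 mm above the bench. Origin at the centre of its underside. 0.2 to 0.45 kg.
- spare_roll: Bystander: a like yellow roll, 110 mm across, 48 mm high, on the bench. Origin at the centre of its underside.
- core: Bystander: an empty brown cardboard core, 84 mm across, 48 mm high. Origin at the centre of its underside.
- jar: Bystander: a closed jar 64 mm across, 85 mm high. Origin at the centre of its underside.
- scraper: Bystander: a flat scraper 180 mm long lying on the bench. Origin at the middle of its underside, x along it.
Not all that is in view belongs to the job. Leave any pink look-alike of the roll alone.

How it is judged:
By the outcome, as a careful person would: the job done as asked, in the order asked, and still so for the second after the job is handed in, with the robot touching nothing.
It also fails if it takes over 45 s, if anything falls off the work surface, if the arm or the gripper's body presses on something with over 40 N, if the wrist force passes 120 N, or if a joint passes its speed limit or range.

## Robot

A 6-joint arm with a two-finger parallel gripper is mounted at the origin on the work surface. World frame = base frame: x ahead of the robot, y to its left, z up, the work surface at z = 0. Lengths are in mm, angles in rad, forces in N, time in s.
With the tool pointing down it reaches from about 375 to 750 mm from the base axis. Payload 9 kg.
Tool frame: the origin (TCP) lies midway between the tips of the shut fingers; the grasp point (between the pads) lies 19 mm behind it (pinch_z is the z of the grasp point in the tool frame, in mm); z points along the fingers, y is the line along which they close (so a half turn about z gives the same grasp; the last joint's range is limited). The gripper opens to 85 mm and grips with 20 to 120 N. Pads are 22 mm wide; open, the fingers measure 114 mm over their backs; the gripper's body (76 mm by 85 mm) begins 54 mm behind the grasp point. The pads swing forward as they close: fully open they stand 13 mm farther back than shut.
Start: joints at [-1.36, 0.104, 0.097, 1.564, 0, 1.353], TCP at [249.481, -545.707, 231.331] pointing down, gripper open.
Joint ranges: [-2.99, 2.99], [-0.84, 1.86], [-1.1, 1.16], [-1.84, 2.11], [-1.51, 1.56], [-3.14, 3.14]. Speed limits (rad/s): [2.22, 2.22, 2.57, 3.14, 3.14, 3.14].

## Interface

Orientations are given as [roll, pitch, yaw] about the fixed x, y, z axes, in that order (R = Rz(yaw) Ry(pitch) Rx(roll)).
In Python, from bench import sense, snapshot, camera_params, hand_in, pinch_z gives the robot as it stands.
- The arm moves only by the tool servo_tool, never from a script. Its argument "rows" is a list of rows, each a list of 6 numbers: the shift along the tool's x, y, z in mm, then the turn, a rotation vector about the tool's x, y, z in rad. A call has 1 to 20 rows; each row is the pose to reach, as a shift and turn from the pose commanded when the call began, along the tool's axes at that moment; what a row does not reach only later rows make up. A row lasts 1/8 s, in which the tool goes at most 62.5 mm and 10.7 degrees, less where a joint would pass 70% of its speed; a pose out of reach is approached as far as the arm can. A call with a gripper value outside its range is refused whole. "fingers" is the gripper command: -1 is shut, 1 is fully open, values between are in proportion, set as the call begins (left out, the last holds). The fingers move at their own pace and stop on an object; the grip force is fixed at half the most. Time passes only in rows, so rows that repeat a pose let the fingers close. It gives the time, the measured TCP pose, the force, the opening and the grip force at its end, in the units of the state.
- sense(): the state, without advancing time (a new reading comes with each control period).
- snapshot(name): name is "side" or "top"; returns the picture (480x640x3 uint8, red, green, blue); there is no depth.
- camera_params(name): a dict with "mtx" (3x3 intrinsics, pixels), "R" (3x3) and "t" (3): a world point X has camera coordinates R X + t. Camera axes: x right, y down, z forward; pixel columns grow to the right and rows downward; lengths in mm; the calibration is good to about 2 mm. A picture is of the moment at which its call begins. camera_params takes no time and is no camera call.
- hand_in(): hands the job in; it is judged then, once.
The state is a dict: "time_s": time; "q": joint angles; "qd": joint speeds; "effort": joint torques, N m; "tcp_pos": TCP position; "orientation": TCP orientation; "wrist_force": force on the tool from outside, world axes, zero at the start; "wrist_torque": the same for the moment, N m; "opening": finger opening in mm; "grip_force": force on a finger pad.
Only numpy, scipy, OpenCV 4.12 (cv2) and the standard library are available. Lean on these libraries where they do the work, as an engineer would, in place of code of your own. Each camera call takes 0.05 s, during which the arm holds its last target. There are 200 camera calls.

## Working session

There is one attempt and no reset: what is moved stays moved. The work goes in short steps, Python scripts to look and compute and a tool call to move; the robot and the scene stay as the last step left them, time stands still between calls to the robot, and variables do not carry over. Pictures are saved under pics/ and viewed, at most 10 in all, crops included, and the job is handed in when it is done.

Besides the shell and the picture viewer there is one more tool, called after "Call:" as name(argument=value, ...) on one line, values as JSON. servo_tool: Moves the arm, as the interface text tells. Its arguments: {"type":"object","properties":{"rows":{"type":"array"},"fingers":{"type":"number"}},"required":["rows"]}

```bash
mkdir -p pics; ls
python3 - <<'E'
from bench import *
import cv2
for n in ("side","top"):
    im=snapshot(n); cv2.imwrite(f"pics/{n}0.png",im[:,:,::-1])
    p=camera_params(n); print(n,p)
s=sense(); print(s, pinch_z)
E
```

```text
pics
side {'mtx': array([[436.46215679,   0.        , 316.61644693],
       [  0.        , 436.46215679, 236.23824324],
       [  0.        ,   0.        ,   1.        ]]), 'R': array([[-0.89526706, -0.44491052, -0.02348455],
       [-0.19916033,  0.44679673, -0.87218567],
       [ 0.3985374 , -0.77616191, -0.48861092]]), 't': array([494.0916713 , 192.72215898, 605.87740055])}
top {'mtx': array([[616.62277309,   0.        , 320.40256823],
       [  0.        , 616.62277309, 243.87920504],
       [  0.        ,   0.        ,   1.        ]]), 'R': array([[ 2.20575843e-02, -9.99750764e-01,  3.44578565e-03],
       [-9.82230415e-01, -2.23133063e-02, -1.86347869e-01],
       [ 1.86378311e-01,  7.25828360e-04, -9.82477785e-01]]), 't': array([ 16.95977662, 554.61048024, 908.91873034])}
{'time_s': 0.1, 'q': array([-1.35969662e+00,  1.04628855e-01,  9.65746971e-02,  1.56392049e+00,
       -1.14510253e-06,  1.35309952e+00]), 'qd': array([-0.00117011, -0.00075084,  0.00153286, -0.0007601 , -0.00127538,
       -0.00036964]), 'effort': array([ 5.81977671e-03, -5.58207142e+01,  5.04720032e+01,  1.31335229e-02,
       -2.23805587e-04, -1.62322380e-06]), 'tcp_pos': array([ 249.41256144, -545.37925793,  230.62160057]), 'orientation': array([-3.14044189e+00, -2.53378272e-04,  4.28796373e-01]), 'wrist_force': array([-0.01246259,  0.22525154,  0.36275845]), 'wrist_torque': array([-0.0127055 , -0.01031618, -0.01989255]), 'grip_force': 0.0, 'opening': 85.30863761141119} -18.700000000000003
```

View pics/top0.png

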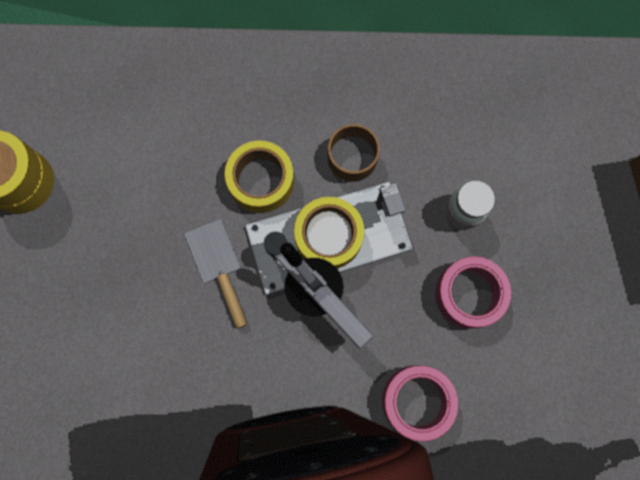

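View pics/side0.png

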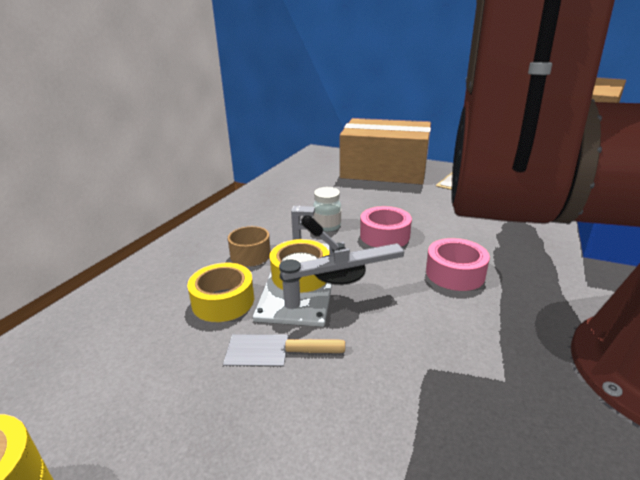

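The top view shows these candidates:
- Rolls: the roll on the spigot at (329,231), the spare roll on the bench at (260,175), pink look-alikes at (475,292) and (421,403), and a yellow drum at (10,170).
- Strap: the steel bar from the post at (275,243) to its end at (367,343). The scraper at (215,250) is the only other grey bar.
- Keeper: at (391,200).

I choose the roll inside the holder and the bar on the post. The side view shows the post at (291,268), the bar end at (402,250) and the black grip at (312,225).

```bash
cat > h.py <<'E'
import numpy as np, cv2
from bench import *
def ray(n,px):
    p=camera_params(n); R,t,K=p["R"],p["t"],p["mtx"]
    d=R.T@np.linalg.inv(K)@np.array([px[0],px[1],1.]); return -R.T@t, d/np.linalg.norm(d)
def onz(n,px,z):
    o,d=ray(n,px); return o+d*(z-o[2])/d[2]
def tri(a,b):
    o1,d1=ray("top",a); o2,d2=ray("side",b)
    A=np.stack([d1,-d2],1); s=np.linalg.lstsq(A,o2-o1,rcond=None)[0]
    p,q=o1+s[0]*d1,o2+s[1]*d2; return (p+q)/2,np.linalg.norm(p-q)
def proj(n,X):
    p=camera_params(n); c=p["R"]@np.asarray(X,float)+p["t"]; c=p["mtx"]@c; return c[:2]/c[2]
E
python3 - <<'E'
from h import *
np.set_printoptions(precision=1,suppress=True)
im=cv2.imread("pics/top0.png"); hsv=cv2.cvtColor(im,cv2.COLOR_BGR2HSV)
m=cv2.inRange(hsv,(22,120,80),(35,255,255))
for c in cv2.findContours(m,cv2.RETR_EXTERNAL,cv2.CHAIN_APPROX_NONE)[0]:
    if cv2.contourArea(c)>300: print("yellow",cv2.minEnclosingCircle(c),cv2.contourArea(c))
for nm,a,b in (("pivot",(275,243),(291,267)),("tip",(367,343),(402,250)),("keeper",(391,187),(299,209)),("grip",(290,254),(312,225))):
    print(nm,*tri(a,b),"top@86",onz("top",a,86))
cv2.imwrite("pics/crop1.png",np.hstack([cv2.resize(im[165:365,225:425],(400,400),interpolation=cv2.INTER_CUBIC),cv2.resize(cv2.imread("pics/side0.png")[190:340,250:400],(400,400),interpolation=cv2.INTER_CUBIC)]))
E
```

```text
yellow ((328.7544250488281, 231.52931213378906), 35.348426818847656) 3601.5
yellow ((258.9388427734375, 176.06546020507812), 35.81636428833008) 3543.5
yellow ((21.5, 166.5), 41.50311279296875) 1935.0
pivot [547.1  97.4  89. ] 0.4361041543177454 top@86 [547.5  97.6  86. ]
tip [403.3 -42.1  79.7] 2.1714120061903857 top@86 [402.1 -41.8  86. ]
keeper [630.6 -76.4 100.7] 7.854203962618671 top@86 [638.7 -76.7  86. ]
grip [519.5  71.2 158.7] 1.6366881233822852 top@86 [531.2  74.5  86. ]
```

View pics/crop1.png

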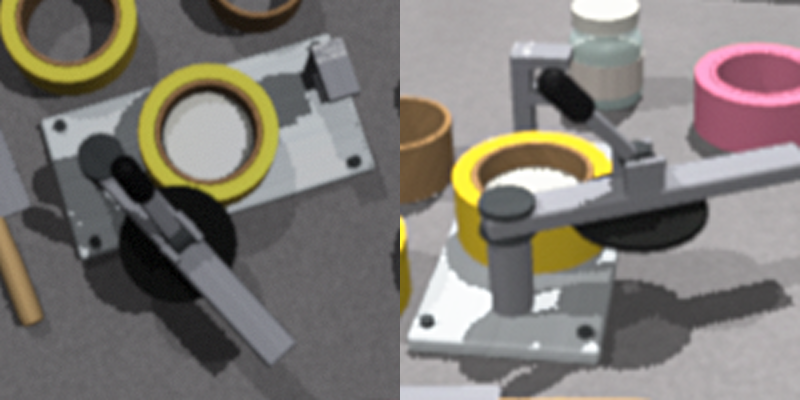

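The crop confirms the choice. The bar carries the black plate, hinge block and raised grip, and it hangs off the post beside the spigot roll. The strap is open towards the robot, the keeper is at right (about (392,200) in the full picture), and plate corners are visible.

Run:
```python
from h import *
np.set_printoptions(precision=1,suppress=True)
c=np.array([onz("top",p,12) for p in ((246,224),(265,294),(412.5,249),(388,185))])
print(c, c.mean(0))
ey=(c[0]+c[1]-c[2]-c[3])[:2]; print(np.linalg.norm(ey)/2); ey/=np.linalg.norm(ey); ex=np.array([ey[1],-ey[0]])
piv=onz("top",(275,243.5),89)[:2]; tip=onz("top",(366,341.5),86)[:2]; roll=onz("top",(328.75,231.5),57)[:2]
hc=piv-85*ey; print("piv",piv,"ctr from pivot",hc,"roll",roll,"ex",ex,"ey",ey)
u=tip-piv; print("strap len",np.linalg.norm(u)); u/=np.linalg.norm(u)
print("angle",np.degrees(np.arctan2(u@-ex,u@-ey)),"dir",u,"world ang -ey",np.degrees(np.arctan2(*(-ey)[::-1])),np.degrees(np.arctan2(*u[::-1])))
print("keeper mouth",piv-187*ey, "jar",onz("top",(475,199),85),"pink",onz("top",(475,292),48),onz("top",(421,403),48))
n=-ex # open side
for th in (0,.2,.4,.6,.8,1.,np.arctan2(u@-ex,u@-ey)):
    d=-ey*np.cos(th)-ex*np.sin(th); no=ey*np.sin(th)-ex*np.cos(th)
    print(round(th,2),"push",piv+140*d,"open normal",no)
```

```text
[[ 592.   151.7   12. ]
 [ 478.1  116.2   12. ]
 [ 556.6 -120.2   12. ]
 [ 663.4  -80.3   12. ]] [572.5  16.8  12. ]
245.89776016523462
piv [546.1  97.3] ctr from pivot [572.   16.4] roll [573.1  16.8] ex [1.  0.3] ey [-0.3  1. ]
strap len 197.7246305174493
angle 63.61513809191808 dir [-0.7 -0.7] world ang -ey -72.24676108567729 -135.86189917759535
keeper mouth [603.1 -80.8] jar [ 622.9 -205.1   85. ] pink [ 484.7 -210.9   48. ] [ 316.5 -126.1   48. ]
0 push [588.8 -36. ] open normal [-1.  -0.3]
0.2 push [561.5 -41.8] open normal [-1.  -0.1]
0.4 push [533.5 -42.1] open normal [-1.   0.1]
0.6 push [506.1 -36.8] open normal [-1.   0.3]
0.8 push [480.2 -26.2] open normal [-0.9  0.5]
1.0 push [457.  -10.6] open normal [-0.8  0.6]
1.11 push [445.7  -0.2] open normal [-0.7  0.7]
```

```bash
cat > plan.py <<'E'
from h import *
from scipy.spatial.transform import Rotation as Ro
np.set_printoptions(precision=2,suppress=True,linewidth=150)
piv=np.array([546.1,97.3]); a=np.radians(-72.25); ey=-np.array([np.cos(a),np.sin(a)]); ex=np.array([ey[1],-ey[0]])
def arc(th,r,off,z):  # finger beside the strap on its open side; tool y = push direction
    d=-ey*np.cos(th)-ex*np.sin(th); no=ey*np.sin(th)-ex*np.cos(th)
    return [*(piv+r*d+off*no),z,np.arctan2(-no[1],-no[0])+np.pi/2]
def R(yaw): return Ro.from_euler("xyz",[np.pi,0,yaw])
def rows(cur,tgts):
    R0=R(cur[3])
    for t in tgts:
        print(np.r_[R0.inv().apply(np.array(t[:3])-cur[:3]),(R0.inv()*R(t[3])).as_rotvec()], "->",np.array(t))
def after(cur,row):
    R0=R(cur[3]); p=R0.apply(row[:3])+cur[:3]; return [*p,cur[3]-row[5]]
E
python3 - <<'E'
from plan import *
s=[249.481,-545.707,231.331,.4288]
A=arc(1.11,152,50,231.3); rows(s,[A]);
E
```

```text
[ 377.15 -457.63    0.03   -0.      0.     -0.34] -> [402.21  27.3  231.3    0.77]
```

Call:
servo_tool(rows=[[377,-458,0,0,0,-0.34],[377,-458,0,0,0,-0.34],[377,-458,0,0,0,-0.34],[377,-458,0,0,0,-0.34],[377,-458,0,0,0,-0.34],[377,-458,0,0,0,-0.34],[377,-458,0,0,0,-0.34],[377,-458,0,0,0,-0.34],[377,-458,0,0,0,-0.34],[377,-458,0,0,0,-0.34],[377,-458,0,0,0,-0.34],[377,-458,0,0,0,-0.34],[377,-458,0,0,0,-0.34]], fingers=-1)

```text
time_s: 1.72
tcp_pos: [401.8, 26.6, 231.2]
orientation: [3.142, 0.0, 0.767]
wrist_force: [0.2, -0.0, 1.2]
opening: -0.4
grip_force: 0.0
```

Call:
servo_tool(rows=[[0,0,60,0,0,0],[0,0,120,0,0,0],[0,0,161,0,0,0],[0,0,161,0,0,0]])

```text
time_s: 2.22
tcp_pos: [399.6, 27.4, 67.7]
orientation: [-3.137, 0.003, 0.767]
wrist_force: [-0.3, -1.1, 1.2]
opening: -0.1
grip_force: 0.0
```

Run:
```python
from plan import *
a=snapshot("top")[:,:,::-1]; b=snapshot("side")[:,:,::-1]
cv2.imwrite("pics/c2.png",np.hstack([cv2.resize(a[165:405,225:465],(400,400)),cv2.resize(b[150:350,240:440],(400,400))]))
s=sense(); print(s["tcp_pos"],s["orientation"],s["wrist_force"])
c=after(after([249.481,-545.707,231.331,.4288],[377,-458,0,0,0,-.34]),[0,0,161,0,0,0]); print(c)
ths=list(np.linspace(1.11,.15,17))
rows(c,[arc(1.11,152,36,70)]+[arc(t,152,28.5,70) for t in ths])
```

```text
[402.43  26.86  71.74] [ 3.14 -0.    0.77] [ 0.66 -0.7   0.69]
[np.float64(401.9223106144009), np.float64(27.577089102570298), np.float64(70.33099999999993), 0.7688]
[ 0.04 14.4   0.33 -0.    0.   -0.  ] -> [411.96  17.25  70.     0.77]
[ 0.05 21.9   0.33 -0.    0.   -0.  ] -> [417.19  11.87  70.     0.77]
[-1.37 31.07  0.33  0.    0.   -0.06] -> [422.54   4.3   70.     0.83]
[-2.23 40.31  0.33 -0.    0.   -0.12] -> [428.34  -2.95  70.     0.89]
[-2.54 49.58  0.33  0.    0.   -0.18] -> [434.57  -9.83  70.     0.95]
[-2.3  58.85  0.33  0.    0.   -0.24] -> [441.19 -16.32  70.     1.01]
[-1.5  68.1   0.33  0.    0.   -0.3 ] -> [448.19 -22.41  70.     1.07]
[-0.14 77.28  0.33 -0.    0.   -0.36] -> [455.55 -28.06  70.     1.13]
[ 1.76 86.36  0.33 -0.    0.   -0.42] -> [463.23 -33.27  70.     1.19]
[ 4.2  95.31  0.33 -0.    0.   -0.48] -> [471.21 -38.    70.     1.25]
[  7.18 104.09   0.33   0.     0.    -0.54] -> [479.45 -42.25  70.     1.31]
[ 10.67 112.69   0.33   0.     0.    -0.6 ] -> [487.94 -46.    70.     1.37]
[ 14.68 121.06   0.33   0.     0.    -0.66] -> [496.64 -49.23  70.     1.43]
[ 19.18 129.17   0.33   0.     0.    -0.72] -> [505.51 -51.93  70.     1.49]
[ 24.16 137.     0.33   0.     0.    -0.78] -> [514.54 -54.09  70.     1.55]
[ 29.6  144.51   0.33   0.     0.    -0.84] -> [523.67 -55.71  70.     1.61]
[ 35.48 151.69   0.33   0.     0.    -0.9 ] -> [532.89 -56.78  70.     1.67]
[ 41.78 158.5    0.33   0.     0.    -0.96] -> [542.15 -57.3   70.     1.73]
```

View pics/c2.png

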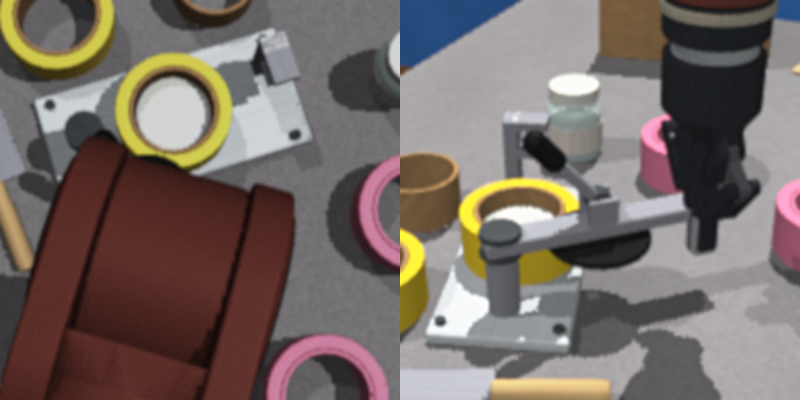

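The top view is blocked by the arm. The side crop shows the shut fingers at about (705,240) on the near (open) side of the strap's outer end, clear of plate and roll. Pushing along the arc.

Call:
servo_tool(rows=[[0,14,1,0,0,0],[0,22,1,0,0,0],[-1,31,1,0,0,-0.06],[-2,40,1,0,0,-0.12],[-2.5,50,1,0,0,-0.18],[-2,59,1,0,0,-0.24],[-1.5,68,1,0,0,-0.3],[0,77,1,0,0,-0.36],[2,86,1,0,0,-0.42]])

```text
time_s: 3.45
tcp_pos: [463.7, -33.7, 69.8]
orientation: [-3.141, 0.001, 1.19]
wrist_force: [-2.8, 0.3, 0.4]
opening: -0.2
grip_force: 1.1
```

Run:
```python
from plan import *
b=snapshot("side")[:,:,::-1]
cv2.imwrite("pics/c3.png",cv2.resize(b[150:350,240:440],(500,500)))
s=sense(); print(s["tcp_pos"],s["orientation"],s["wrist_force"])
c=after([401.92,27.58,70.33,.7688],[2,86,1,0,0,-.42]); print(c)
ths=list(np.arange(.63-.06,-.05,-.06))
rows(c,[arc(t,152,28.5,69.3) for t in ths])
```

```text
[464.62 -34.27  69.9 ] [3.14 0.   1.19] [ 0.28 -0.87 -0.04]
[np.float64(463.15099008354366), np.float64(-32.841567783275735), np.float64(69.33000000000001), 1.1888]
[-2.65 18.63  0.03  0.    0.   -0.12] -> [479.45 -42.25  69.3    1.31]
[-2.97 27.91  0.03  0.    0.   -0.18] -> [487.94 -46.    69.3    1.37]
[-2.72 37.18  0.03  0.    0.   -0.24] -> [496.64 -49.23  69.3    1.43]
[-1.92 46.42  0.03  0.    0.   -0.3 ] -> [505.51 -51.93  69.3    1.49]
[-0.57 55.6   0.03  0.    0.   -0.36] -> [514.54 -54.09  69.3    1.55]
[ 1.34 64.68  0.03 -0.    0.   -0.42] -> [523.67 -55.71  69.3    1.61]
[ 3.78 73.63  0.03  0.    0.   -0.48] -> [532.89 -56.78  69.3    1.67]
[ 6.75 82.42  0.03 -0.    0.   -0.54] -> [542.15 -57.3   69.3    1.73]
[10.25 91.01  0.03 -0.    0.   -0.6 ] -> [551.43 -57.26  69.3    1.79]
[14.26 99.38  0.03  0.    0.   -0.66] -> [560.68 -56.66  69.3    1.85]
[ 18.76 107.5    0.03   0.     0.    -0.72] -> [569.89 -55.51  69.3    1.91]
```

View pics/c3.png

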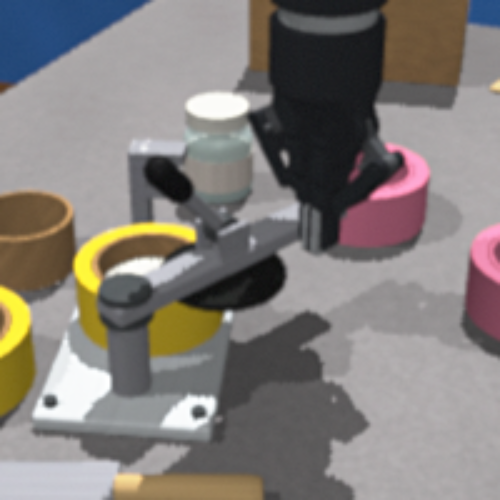

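The strap is moving with the finger: the finger is at about (315,225) in the crop and the bar now points from (125,300) to it, with plate, lever and roll undisturbed. Continuing round to just before the stop.

Call:
servo_tool(rows=[[-1.5,9,0,0,0,-0.06],[-2.5,18.5,0,0,0,-0.12],[-3,28,0,0,0,-0.18],[-2.5,37,0,0,0,-0.24],[-2,46.5,0,0,0,-0.3],[-0.5,55.5,0,0,0,-0.36],[1.5,64.5,0,0,0,-0.42],[4,73.5,0,0,0,-0.48],[7,82.5,0,0,0,-0.54],[10,91,0,0,0,-0.6],[12.5,95.5,0,0,0,-0.63],[14,99,0,0,0,-0.66],[14,99,0,0,0,-0.66]])

```text
time_s: 5.12
tcp_pos: [560.5, -56.7, 69.4]
orientation: [3.141, -0.0, 1.849]
wrist_force: [0.5, 0.5, 0.0]
opening: 0.1
grip_force: 0.0
```

Run:
```python
from plan import *
s=sense(); print(s["tcp_pos"],s["orientation"],s["wrist_force"])
c=after([463.15,-32.84,69.33,1.1888],[14,99,0,0,0,-.66]); print(c)
b=snapshot("side")[:,:,::-1]
cv2.imwrite("pics/c4.png",cv2.resize(b[150:350,240:440],(500,500)))
```

```text
[560.52 -56.7   69.36] [ 3.14 -0.    1.85] [0.47 0.46 0.05]
[np.float64(560.2331394615306), np.float64(-56.75367876954496), np.float64(69.33000000000001), 1.8488000000000002]
```

View pics/c4.png

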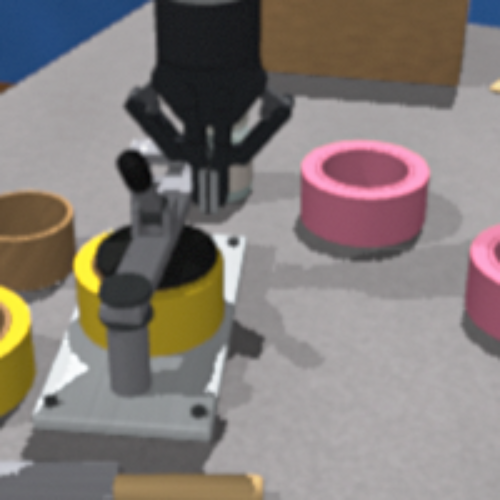

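The strap is nearly over the roll, its outer end at the keeper mouth at about (175,185), with the finger behind it at (210,190). Now short steps until the stop is felt.

Call:
servo_tool(rows=[[0,2,0,0,0,0],[0,4,0,0,0,0],[0,6,0,0,0,-0.02],[0,7,0,0,0,-0.03],[0,7,0,0,0,-0.03]])

```text
time_s: 5.8
tcp_pos: [567.1, -54.8, 69.3]
orientation: [3.141, -0.0, 1.879]
wrist_force: [-1.5, -0.4, 0.4]
opening: -0.0
grip_force: 0.5
```

Call:
servo_tool(rows=[[0,1.5,0,0,0,0],[0,3,0,0,0,0],[0,4,0,0,0,0],[0,4,0,0,0,0]])

```text
time_s: 6.3
tcp_pos: [570.3, -53.8, 69.2]
orientation: [-3.14, 0.0, 1.879]
wrist_force: [-4.4, -3.0, 2.2]
opening: 0.1
grip_force: 2.6
```

Call:
servo_tool(rows=[[0,1.5,0,0,0,0],[0,3,0,0,0,0],[0,3,0,0,0,0]])

```text
time_s: 6.68
tcp_pos: [570.7, -53.7, 69.1]
orientation: [-3.135, 0.0, 1.878]
wrist_force: [-20.0, -8.3, 11.0]
opening: -0.0
grip_force: 10.6
```

Reaction rose to 22 N without further motion, so the strap is at its stop. Backing off, lifting and clearing the view.

Call:
servo_tool(rows=[[0,-15,0,0,0,0],[0,-35,0,0,0,0],[0,-35,-60,0,0,0],[0,-35,-120,0,0,0],[0,-35,-180,0,0,0],[-50,-35,-180,0,0,0],[-110,-35,-180,0,0,0],[-170,-35,-180,0,0,0],[-220,-35,-180,0,0,0],[-220,-35,-180,0,0,0]])

```text
time_s: 7.92
tcp_pos: [607.2, -275.9, 247.2]
orientation: [-3.141, -0.002, 1.876]
wrist_force: [-0.2, 1.3, -0.1]
opening: 0.2
grip_force: 0.0
```

Run:
```python
from plan import *
a=snapshot("top")[:,:,::-1]; b=snapshot("side")[:,:,::-1]
cv2.imwrite("pics/top5.png",a);cv2.imwrite("pics/side5.png",b)
cv2.imwrite("pics/c5.png",np.hstack([cv2.resize(a[165:305,235:435],(400,280),interpolation=cv2.INTER_CUBIC),cv2.resize(b[190:330,260:400],(400,400),interpolation=cv2.INTER_CUBIC)[60:340]]))
s=sense(); print(s["tcp_pos"],s["orientation"],s["wrist_force"])
```

```text
[ 607.11 -272.82  248.88] [ 3.14 -0.    1.88] [-0.39  0.19  0.51]
```

View pics/c5.png

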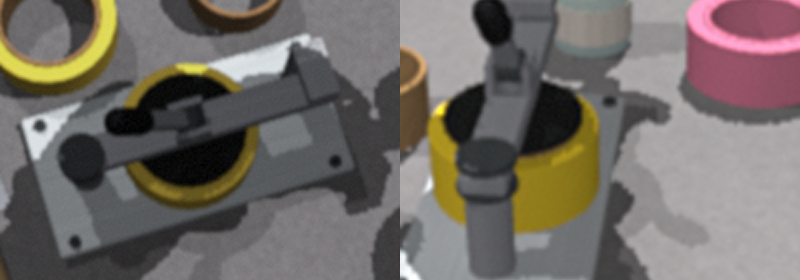

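The strap now lies over the roll with its end inside the keeper: top crop end at about (312,85), pivot (82,157). The lever is still raised, with the grip at top crop (130,121) and side crop (492,20).

Run:
```python
from plan import *
print("theta0 axis px (crop)",[(proj("top",[*(piv-r*ey),86])-[235,165])*2 for r in (30,85,140,165)])
g,e=tri((300,225.5),(292.2,218)); print("grip",g,e)
d=g[:2]-piv; print("along",d@-ey,"lateral(ex)",d@ex,"z",g[2])
print("expected raised grip mid(70)",85-70*np.cos(1.15),102+70*np.sin(1.15))
H=np.array([*(piv-85*ey),102.]); E=np.array([*ey,0]); Z=np.array([0,0,1.])
c=[606.9,-274.2,249.3,1.8788]
# commanded: replay
c=[463.15,-32.84,69.33,1.1888]
for r in ([14,99,0,0,0,-.66],[0,7,0,0,0,-.03],[0,4,0,0,0,0],[0,3,0,0,0,0],[-220,-35,-180,0,0,0]): c=after(c,r)
print("cmd",np.array(c))
def tip(phi,s=78,g=10): 
    p=H+s*(np.cos(phi)*E+np.sin(phi)*Z)+g*(-np.sin(phi)*E+np.cos(phi)*Z)-11*E
    return [*p,np.radians(-72.25)+np.pi]
pre=tip(1.15,78,45); pre[2]=249.3; pre2=tip(1.15,78,35); 
rows(c,[pre]); print(); rows(pre,[[*tip(1.15,78,35)[:2],tip(1.15)[2],pre[3]]])
```

```text
theta0 axis px (crop) [array([118.7 , 146.69]), array([188.73, 126.46]), array([258.29, 106.36]), array([289.76,  97.27])]
grip [561.08  58.91 156.6 ] 2.9606763831158616
along 41.13159583564025 lateral(ex) 2.5576811708047846 z 156.5967242442311
expected raised grip mid(70) 56.405879138108986 165.89347581823648
cmd [ 606.98 -272.97  249.33    1.88]
[266.09  54.43   0.03   0.     0.    -0.  ] -> [578.18  -2.9  249.3    1.88]

[ 9.13  0.   72.02  0.    0.    0.  ] -> [575.39   5.79 177.28   1.88]
```

The measured strap axis is about 2° off my first estimate, the same offset the finger contact gave. The lever stands near 0.9 rad by triangulation. I'm correcting for both.

```bash
sed -i 's/np.radians(-72.25)/np.radians(-70)/' plan.py
cat >> plan.py <<'E'
H=np.array([*(piv-85*ey),102.]); E=np.array([*ey,0]); Z=np.array([0,0,1.])
def tip(phi,s=78,g=10):
    p=H+s*(np.cos(phi)*E+np.sin(phi)*Z)+g*(-np.sin(phi)*E+np.cos(phi)*Z)-11*E
    return [*p,a+np.pi]
E
python3 - <<'E'
from plan import *
c=[606.98,-272.97,249.33,1.8788]
pre=tip(1.15,78,40); pre[2]=249.3
rows(c,[pre]); print()
rows(pre,[[*tip(1.15,78,35)[:2],tip(1.15)[2],pre[3]]]+[tip(p) for p in np.r_[1.1:-.09:-.1]])
E
```

```text
[270.74  58.37   0.03  -0.     0.    -0.04] -> [580.52   2.72 249.3    1.92]

[ 4.56  0.   72.02  0.    0.    0.  ] -> [578.96   7.01 177.28   1.92]
[31.12  0.   73.25  0.    0.    0.  ] -> [569.88  31.96 176.05   1.92]
[38.38  0.   76.26  0.    0.    0.  ] -> [567.4   38.78 173.04   1.92]
[45.3   0.   79.98  0.    0.    0.  ] -> [565.03  45.29 169.32   1.92]
[51.82  0.   84.38  0.    0.    0.  ] -> [562.8   51.41 164.92   1.92]
[57.86 -0.   89.4   0.    0.    0.  ] -> [560.73  57.1  159.9    1.92]
[63.38 -0.   95.    0.    0.    0.  ] -> [558.85  62.28 154.3    1.92]
[ 68.31   0.   101.13   0.     0.     0.  ] -> [557.16  66.91 148.17   1.92]
[ 72.6    0.   107.71   0.     0.     0.  ] -> [555.69  70.94 141.59   1.92]
[ 76.21   0.   114.7    0.     0.     0.  ] -> [554.46  74.33 134.6    1.92]
[ 79.11  -0.   122.     0.     0.     0.  ] -> [553.47  77.06 127.3    1.92]
[ 81.26   0.   129.56   0.     0.     0.  ] -> [552.73  79.08 119.74   1.92]
[ 82.65  -0.   137.3    0.     0.     0.  ] -> [552.26  80.39 112.     1.92]
```

Call:
servo_tool(rows=[[60,13,0,0,0,-0.01],[120,26,0,0,0,-0.02],[180,39,0,0,0,-0.03],[235,51,0,0,0,-0.04],[270.5,58.5,0,0,0,-0.04],[270.5,58.5,0,0,0,-0.04],[270.5,58.5,36,0,0,-0.04],[272,58.5,72,0,0,-0.04],[272,58.5,72,0,0,-0.04]])

```text
time_s: 9.15
tcp_pos: [578.3, 4.5, 175.0]
orientation: [-3.138, -0.002, 1.919]
wrist_force: [-0.5, 0.0, -0.3]
opening: -0.0
grip_force: 0.0
```

Call:
servo_tool(rows=[[12,0,0,0,0,0],[24,0,0.5,0,0,0],[29.5,0,1,0,0,0],[37,0,4,0,0,0],[44,0,8,0,0,0],[50.5,0,12.5,0,0,0],[50.5,0,12.5,0,0,0]])

```text
time_s: 10.02
tcp_pos: [562.9, 51.8, 164.6]
orientation: [-3.142, 0.0, 1.919]
wrist_force: [0.5, -0.1, -0.3]
opening: 0.1
grip_force: 0.0
```

Run:
```python
from plan import *
b=snapshot("side")[:,:,::-1]
cv2.imwrite("pics/c6.png",cv2.resize(b[150:350,220:420],(500,500)))
s=sense(); print(s["tcp_pos"],s["orientation"],s["wrist_force"],s["wrist_torque"])
```

```text
[562.85  51.64 164.53] [-3.14 -0.    1.92] [-0.67  0.51 -0.21] [-0.   -0.   -0.02]
```

View pics/c6.png

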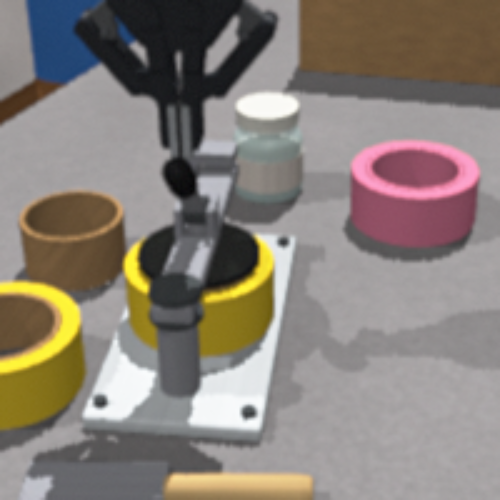

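The shut fingertips at (180,145) are centred just above the upper side of the grip (178,175), with no contact force yet. Continuing down the lever's arc.

Call:
servo_tool(rows=[[3,0,2.5,0,0,0],[6,0,5,0,0,0],[9,0,7.5,0,0,0],[11.5,0,10.5,0,0,0],[14,0,13.5,0,0,0],[16.5,0,16.5,0,0,0]])

```text
time_s: 10.82
tcp_pos: [557.5, 67.1, 148.1]
orientation: [3.141, 0.0, 1.919]
wrist_force: [2.4, -1.7, 4.0]
opening: 0.0
grip_force: 2.4
```

Call:
servo_tool(rows=[[2,0,3,0,0,0],[4,0,6.5,0,0,0],[6,0,10,0,0,0],[7.5,0,13.5,0,0,0],[9,0,17,0,0,0],[10.5,0,21,0,0,0],[10.5,0,21,0,0,0]])

```text
time_s: 11.7
tcp_pos: [553.5, 77.2, 126.8]
orientation: [-3.141, -0.001, 1.919]
wrist_force: [1.0, 0.7, 2.4]
opening: 0.2
grip_force: 0.9
```

Call:
servo_tool(rows=[[1,0,3.5,0,0,0],[2,0,7.5,0,0,0],[3,0,11,0,0,0],[3.5,0,14.5,0,0,0],[3.5,0,14.5,0,0,0]])

```text
time_s: 12.32
tcp_pos: [552.5, 80.5, 112.7]
orientation: [-3.142, -0.001, 1.919]
wrist_force: [0.2, 1.3, 4.7]
opening: -0.0
grip_force: 2.3
```

Run:
```python
from plan import *
b=snapshot("side")[:,:,::-1]
cv2.imwrite("pics/c7.png",cv2.resize(b[180:330,230:380],(500,500),interpolation=cv2.INTER_CUBIC))
s=sense(); print(s["tcp_pos"],s["orientation"],s["wrist_force"],s["wrist_torque"])
```

```text
[552.49  80.49 112.77] [ 3.14 -0.    1.92] [1.06 1.8  4.81] [ 0.45 -0.17 -0.01]
```

View pics/c7.png

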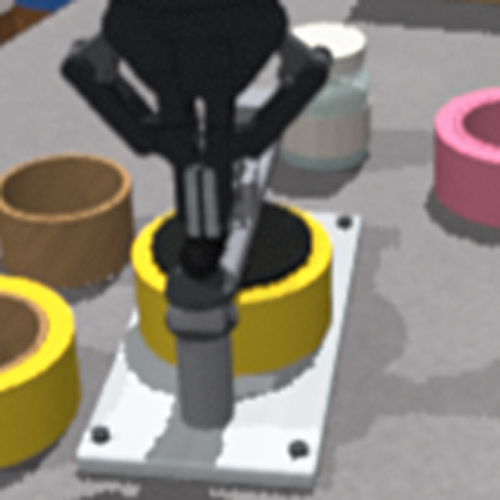

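The grip at (203,255) is now almost level along the strap, under the fingertips. Pressing down in small steps to feel the stop.

Call:
servo_tool(rows=[[0,0,1,0,0,0],[0,0,2,0,0,0],[0,0,2,0,0,0]])

```text
time_s: 12.75
tcp_pos: [552.6, 80.6, 111.8]
orientation: [3.141, -0.001, 1.919]
wrist_force: [-2.8, 2.8, 12.0]
opening: 0.1
grip_force: 6.4
```

Call:
servo_tool(rows=[[0,0,1,0,0,0],[0,0,2,0,0,0],[0,0,2,0,0,0]])

```text
time_s: 13.12
tcp_pos: [552.8, 80.6, 111.5]
orientation: [3.14, -0.0, 1.919]
wrist_force: [-8.4, 4.0, 24.8]
opening: -0.1
grip_force: 12.8
```

Force goes from 12 to 25 N over 0.3 mm at the expected height of 112, so the lever is at its stop. Lifting straight off and clearing the view.

Call:
servo_tool(rows=[[0,0,-10,0,0,0],[0,0,-50,0,0,0],[0,0,-100,0,0,0],[0,0,-140,0,0,0],[-60,-20,-140,0,0,0],[-120,-40,-140,0,0,0],[-180,-60,-140,0,0,0],[-240,-60,-140,0,0,0],[-300,-60,-140,0,0,0],[-340,-60,-140,0,0,0],[-340,-60,-140,0,0,0],[-340,-60,-140,0,0,0]])

```text
time_s: 14.62
tcp_pos: [611.7, -259.4, 248.1]
orientation: [-3.141, -0.001, 1.919]
wrist_force: [-0.7, 0.6, 0.1]
opening: -0.2
grip_force: 0.0
```

Run:
```python
from plan import *
a=snapshot("top")[:,:,::-1]; b=snapshot("side")[:,:,::-1]
cv2.imwrite("pics/c8.png",np.hstack([cv2.resize(a[165:305,235:435],(400,280),interpolation=cv2.INTER_CUBIC),cv2.resize(b[190:330,260:400],(400,400),interpolation=cv2.INTER_CUBIC)[60:340]]))
s=sense(); print(s["tcp_pos"],s["wrist_force"],s["time_s"])
for ph in (0,.1,.2): print(ph,[(proj("top",H+s_*(np.cos(ph)*E+np.sin(ph)*Z))-[235,165])*2 for s_ in (48,92)],[((proj("side",H+s_*(np.cos(ph)*E+np.sin(ph)*Z))-[260,190])*2.857-[-400,60]) for s_ in (48,92)])
```

```text
[ 612.   -258.83  248.94] [-0.01  0.75  0.01] 14.725
0 [array([126.39, 138.01]), array([ 69.79, 156.73])] [array([499.66, 106.97]), array([487.37, 147.57])]
0.1 [array([126.49, 136.59]), array([ 69.42, 154.18])] [array([499.33,  99.71]), array([486.63, 133.09])]
0.2 [array([127.21, 134.97]), array([ 70.26, 151.2 ])] [array([499.13,  92.07]), array([486.17, 117.72])]
```

View pics/c8.png

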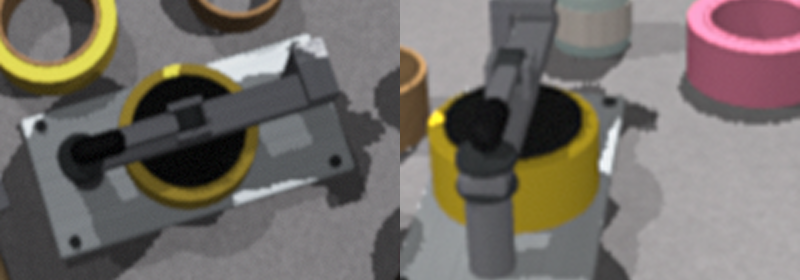

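The lever lies flat along the strap, with its grip from (122,141) to (75,152) in the top crop as predicted for 0 rad. The strap end is still in the keeper at (312,82), the roll is in place, and the arm is clear.

```bash
python3 -c "
from bench import *
print(hand_in())"
```

```text
the job is handed in; nothing more can be done
None
```

I pushed the strap over the roll to its stop in the keeper, then pressed the cam lever fully down. I handed the job in at about 15 s with the arm clear; no verdict came back.

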